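# Seat a ceramic standard in the colour meter's three-point nest

### The arm

A 6-joint arm with a two-finger parallel gripper is mounted at the origin on the work surface. World frame = base frame: x ahead of the robot, y to its left, z up, the work surface at z = 0. Lengths are in m, angles in rad, forces in N, time in s.
With the tool pointing down it reaches from about 0.35 to 0.775 m from the base axis. Payload 7.3 kg.
Tool frame: the origin (TCP) lies on the front face of the gripper's body, between the roots of the fingers; the fingertips stand 66 mm ahead of it and the grasp point (between the pads) lies 47 mm ahead of it; z points along the fingers, y is the direction in which the jaws open and shut (so a half turn about z gives the same grasp; the last joint's range is limited). The gripper opens to 92 mm and grips with 3 to 60 N. Pads are 19 mm wide; open, the fingers measure 130 mm over their backs; the gripper's body (75 mm by 190 mm) begins 47 mm behind the grasp point.
Start: joints at [1.001, 0.342, 1.524, -0, 1.275, -0.146], TCP at [0.216, 0.479, 0.292] pointing down, gripper open.
Joint ranges: [-2.53, 2.53], [-0.77, 2.02], [0.04, 2.7], [-1, 4.14], [0.28, 2.66], [-3.11, 3.11]. Speed limits (rad/s): [2.57, 2.57, 3.14, 3.14, 3.14, 3.14].

### API

Orientations are given as [roll, pitch, yaw] about the fixed x, y, z axes, in that order (R = Rz(yaw) Ry(pitch) Rx(roll)).
In Python, from cell import observe, read_camera, hand_in, search_frame, tip_of gives the robot as it stands. The module is installed in compiled form; this text tells all that it offers.
- The arm moves only by the tool apply_moves, never from a script. Its argument "motion" is a list of rows, each an object with "offset": the shift along the tool's x, y, z in mm, a list of three; "rotation": the turn, a rotation vector about the tool's x, y, z in rad, a list of three. In form: [{"offset": [x, y, z], "rotation": [rx, ry, rz]}, ...]. A call has 1 to 12 rows; each row shifts and turns the pose as measured when the row begins, along the tool's axes as they then stand; what a row does not reach is not made up. A row lasts 1/12 s, in which the tool goes at most 41.7 mm and 7.16 degrees, less where a joint would pass 70% of its speed; a pose out of reach is approached as far as the arm can. A call with a gripper value outside its range is refused whole. "grip" is the closure, from 0 (fully open) to 1 (shut), set as the call begins (left out, the last holds). The fingers move at their own pace and stop on an object; "grip_force" is the grip in N (left out, the last holds). Time passes only in rows, so rows that do not move let the fingers close. It gives the time, the measured TCP pose, the force and the opening at its end, in the units of the state.
- observe(): the state, without advancing time (a new reading comes with each control period).
- read_camera(name): name is "scene" or "top" or "wrist"; returns a dict with "img" (384x512x3 uint8, red, green, blue), "camera_matrix" (3x3 intrinsics, pixels), "R" (3x3) and "t" (3): a world point X has camera coordinates R X + t; the wrist camera has in their place "tool_from_camera" (4x4, takes a point from camera to tool coordinates, whose origin is the TCP and whose axes are the flange's). Camera axes: x right, y down, z forward; pixel columns grow to the right and rows downward; lengths in m; the calibration is good to about 2 mm. A picture is of the moment at which its call begins: read the wrist's pose just before it. There is no depth.
- hand_in(): hands the job in, once; it reports no verdict.
Trained networks look in a picture, given as the dict that the camera call returned (one of the last four; its "shot" number tells which), for a name from the list of things; names that differ only in an ending like _2 or _b are one class to them, and where a whole thing is asked for, a point or a joint stands for the part that bears it (a point fixed in the world has none). Each returns a list of dicts, best first, with "score" (0 to 1); they miss things now and then, are a little off and sometimes report something else, mostly with a low value. They report only what shows in the picture. A call takes as long as a camera call. They do not tell look-alikes from the thing itself.
- search_frame(query, picture): "location" ([x, y, z] in m, in world coordinates, good to about 4 mm: the middle of the surface that is visible of it).
- tip_of(query, picture): "location" ([x, y, z] in m, in world coordinates, good to about 4 mm: a listed point, or the origin of a listed thing).
The state is a dict: "time": time; "qpos": joint angles; "qvel": joint speeds; "joint_efforts": joint torques, N m; "tool_pos": TCP position; "tool_rot": TCP orientation; "contact_force": force on the tool from outside, world axes, zero at the start; "torque": the same for the moment, N m; "opening": finger opening in m.
Only numpy, scipy, OpenCV 4.12 (cv2) and the standard library are available. Lean on these libraries where they do the work, as an engineer would, in place of code of your own. Each camera call takes 0.05 s, during which the arm holds its last target.

### The job

Take the widest of the three white ceramic standards, stand it on the open front of the colour meter's aluminium deck, slide it from there along the deck past the sprung finger, and press it home until it touches the side post, the pin of the end stop and the sprung finger all at once. Press only gently (never more than 12 N on post or pin: the ceramic chips), leave it standing upright in the nest with the gripper clear, and do not disturb the other two standards or the glassware.

Things in the scene. Friction and masses are not known exactly. Their poses are not given: they have to be found in the camera images.
- wide_std_mid (a point): centre (half-way up) of the standard to be seated: an upright white ceramic cylinder 48 mm across and 44 mm tall, about 0.19 kg, standing on the bench; the widest of the three; its z axis is its own axis
- slim_std_mid (a point): centre of another white ceramic standard, 34 mm across and 44 mm tall; leave alone
- tall_std_mid (a point): centre of another white ceramic standard, 34 mm across and 70 mm tall; leave alone
- seat (a point): point on the deck's top face (12 mm above the bench) below the axis of the standard when seated with the end pin at its middle setting (really up to 4 mm either way along x). x axis: the way the standard is slid in, away from the deck's open front; y: towards the sprung finger and white housing; z up. The deck runs from x = -125 to +60, y = -62 to +62 mm here. Home has to be felt
- load (a point): point on the deck's top face on the open front, 80 mm before the seat (seat frame x = -80, y = +2.5 mm), where the standard can be stood down with room for the fingers on both sides; same axes as the seat
- side_post: fixed steel post 10 mm across, 16 mm high, standing on the deck; origin at the centre of its foot, at x = -2.5, y = -28.9 mm in the seat frame
- finger: sprung steel finger: round upright nose 10 mm across, 15 mm high (origin: nose centre, at the deck) sliding along the seat's y. Free, it stands at seat x = -9.9, y = +23.3 mm and blocks a standard lowered from above; the standard pushes it back 2 to 6 mm (1.2 to 2.6 N). Fence and finger resist with up to about 7 N over the last 40 mm; friction leaves the standard where the push ends
- beaker_rim (a point): centre of the mouth of a glass beaker, 84 mm across, 110 mm tall; leave alone
- dish_rim (a point): centre of the mouth of a low glass dish, 90 mm across, 16 mm tall; leave alone
- fence_start (a point): on the deck, front end of the inner face of a steel fence, 14 mm high, that guides the standard on the -y side: the face is the line y = -24.2 mm from x = -46 to -14 mm of the seat frame; before it a lead-in splays outward to about x = -62, y = -35 mm
- housing_top (a point): centre of the top of the meter's white housing, 105 x 105 mm, 42 mm higher than the deck; at x = +6.5, y = +114.5 mm in the seat frame
- end_stop: adjustable end stop that ends the slide: an upright steel pin 10 mm across, 16 mm high, clamped in a dark slot 26 mm long, flush in the deck. Origin: pin centre at the middle setting, on the deck, seat x = +27.3, y = +9.9 mm. The pin itself is set up to 4 mm nearer or farther along x, differently each time and not measured. Against it the push rises steeply, past 9 N
Mind the look-alikes: they are no part of the job. What is shaped like the part that bears wide_std_mid but blue or yellow is not meant.

How it is judged:
On the way, in this order (a step that is already met when the one before it is completed fails the run):
1. the wide standard stands upright on the open front of the deck, at least 45 mm before the seat (contact force between wide_std and meter above 0.3 N and x of wide_std_mid in the frame of seat below -0.045 m and z of wide_std_mid in the frame of seat below 0.025 m and angle between wide_std_mid's own z axis and vertical below 0.06 rad), for 0.1 s.
2. standing on the deck still, it is under way along the fence, past the finger's tip (z of wide_std_mid in the frame of seat below 0.026 m and x of wide_std_mid in the frame of seat above -0.016 m and horizontal distance between wide_std_mid and seat below 0.02 m and contact force between wide_std and finger above 0.3 N).
At the end, for the whole second after the job is handed in: The wide standard rests, upright within 3 degrees and on the deck (centre less than 24 mm above it), within 7 mm of the seat point, touching side post, the end stop's pin and sprung finger at once (more than 0.1 N at each), at rest and released (contact force between wide_std and side_post above 0.1 N and contact force between wide_std and end_stop above 0.1 N and contact force between wide_std and finger above 0.1 N and horizontal distance between wide_std_mid and seat below 0.007 m and angle between wide_std_mid's own z axis and vertical below 0.05 rad and z of wide_std_mid in the frame of seat below 0.024 m and linear speed of wide_std below 0.01 m/s).
It fails at once if the standard is pressed on the side post or the end stop with more than 12 N (contact force between wide_std and side_post above 12 N or contact force between wide_std and end_stop above 12 N).
It fails at once if another standard, the beaker or the dish is moved more than 20 mm (distance of any of slim_std_mid, tall_std_mid, beaker_rim, dish_rim from where it was at the start of the episode above 0.02 m).
It also fails if it takes over 72 s, if anything falls off the work surface, if the arm or the gripper's body presses on something with over 40 N, if the wrist force passes 120 N, or if a joint passes its speed limit or range.

## Working session

There is one attempt and no reset: what is moved stays moved. The work goes in short steps, Python scripts to look and compute and a tool call to move; the robot and the scene stay as the last step left them, time stands still between calls to the robot, and variables do not carry over. Pictures are saved under pics/ and viewed, and the job is handed in when it is done.

Besides the shell and the picture viewer there is one more tool, called after ">>>" as name([rows], argument=value, ...), one row to a line, values as JSON. apply_moves: Moves the arm, as the interface text tells. Its arguments: {"type":"object","properties":{"motion":{"type":"array"},"grip":{"type":"number"},"grip_force":{"type":"number"}},"required":["motion"]}

```bash
mkdir -p pics
cat > h.py <<'E'
import numpy as np, cv2
from cell import observe, read_camera, hand_in, search_frame, tip_of
def save(p,n): cv2.imwrite('pics/'+n, cv2.cvtColor(p['img'],cv2.COLOR_RGB2BGR))
def proj(p,X):
    c=p['R']@np.array(X)+p['t']; u=p['camera_matrix']@c; return u[:2]/u[2]
def ray(p,uv,z):
    d=np.linalg.inv(p['camera_matrix'])@np.array([uv[0],uv[1],1.]); R=np.array(p['R']); o=-R.T@p['t']; d=R.T@d
    return o+d*(z-o[2])/d[2]
E
python3 - <<'E'
from h import *
s=observe(); print(s)
for n in ['scene','top']:
    p=read_camera(n); save(p,n+'1.png')
    for q in ['wide_std_mid','slim_std_mid','tall_std_mid','seat','load','side_post','finger','end_stop','fence_start','housing_top','beaker_rim','dish_rim']:
        for r in tip_of(q,p)[:3]:
            print(n,q,np.round(r['location'],4),round(r['score'],2),np.round(proj(p,r['location'])), {k:v for k,v in r.items() if k not in('location','score')})
E
```

```text
{'time': 0.0, 'qpos': array([ 1.00095812e+00,  3.42726499e-01,  1.52501247e+00, -1.18203112e-06,
        1.27540243e+00, -1.45986872e-01]), 'qvel': array([ 0.00215472, -0.00073021, -0.00020716, -0.00127805,  0.00050974,
       -0.00040655]), 'joint_efforts': array([ 1.76392066e-03, -4.31228507e+01, -2.44220567e+01,  7.18255481e-02,
        5.58489806e-02, -9.10808853e-05]), 'tool_pos': array([0.21572554, 0.47829487, 0.29154452]), 'tool_rot': array([-3.14006022e+00, -2.24175821e-04,  2.71774149e+00]), 'contact_force': array([ 0.0163205 , -0.01084608, -0.41307002]), 'torque': array([0.01149024, 0.00939776, 0.00870882]), 'opening': 0.09174519731874944}
scene wide_std_mid [ 0.48   -0.0741  0.0211] 0.97 [218. 205.] {}
scene wide_std_mid [ 0.5782 -0.0411  0.0225] 0.78 [226. 235.] {}
scene wide_std_mid [ 0.4323 -0.1805  0.0181] 0.69 [180. 191.] {}
scene slim_std_mid [ 0.5108 -0.2253  0.0246] 0.77 [156. 209.] {}
scene tall_std_mid [ 0.4753 -0.3383  0.0313] 0.69 [116. 194.] {}
scene seat [0.5855 0.1442 0.0128] 0.79 [303. 245.] {}
scene seat [ 0.4728 -0.3407  0.0322] 0.35 [115. 193.] {}
scene 
[... 743 characters left out ...]
288. 201.] {}
top wide_std_mid [0.495  0.018  0.0248] 0.75 [257. 198.] {}
top wide_std_mid [ 0.5785 -0.0415  0.0253] 0.67 [276. 170.] {}
top tall_std_mid [ 0.4754 -0.3432  0.0322] 0.5 [379. 201.] {}
top seat [0.5865 0.1439 0.0136] 0.93 [216. 170.] {}
top load [0.5099 0.1386 0.0145] 0.8 [218. 194.] {}
top finger [0.5758 0.1652 0.0127] 0.6 [209. 174.] {}
top end_stop [0.6176 0.1507 0.0099] 0.41 [214. 161.] {}
top fence_start [0.5412 0.1182 0.0114] 0.61 [224. 184.] {}
top housing_top [0.5891 0.2584 0.0543] 0.56 [176. 167.] {}
top beaker_rim [ 0.6907 -0.2237  0.1104] 0.58 [339. 123.] {}
top dish_rim [0.3712 0.3703 0.0192] 0.96 [140. 242.] {}
top dish_rim [0.5072 0.1361 0.0149] 0.5 [218. 195.] {}
```

View pics/scene1.png

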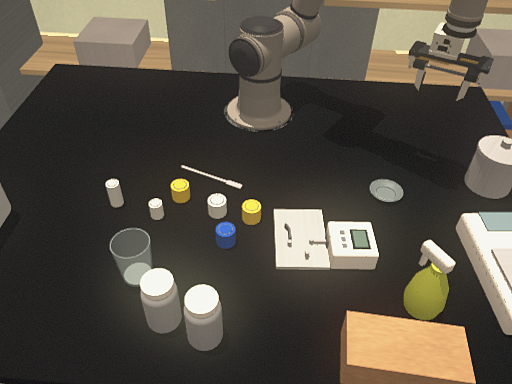

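View pics/top1.png

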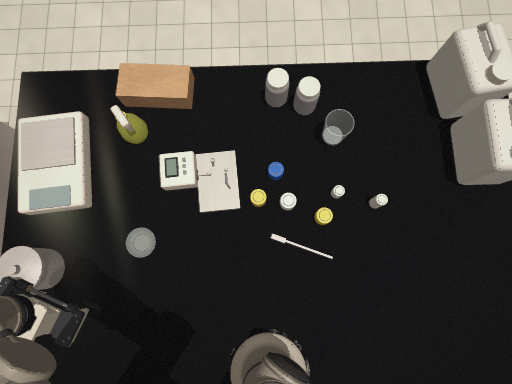

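Run:
```python
import cv2
a=cv2.imread('pics/scene1.png')[150:300,90:340]; cv2.imwrite('pics/c1.png',cv2.resize(a,None,fx=3,fy=3,interpolation=cv2.INTER_CUBIC))
a=cv2.imread('pics/top1.png')[100:260,140:400]; cv2.imwrite('pics/c2.png',cv2.resize(a,None,fx=3,fy=3,interpolation=cv2.INTER_CUBIC))
```

```text
(no output)
```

View pics/c1.png

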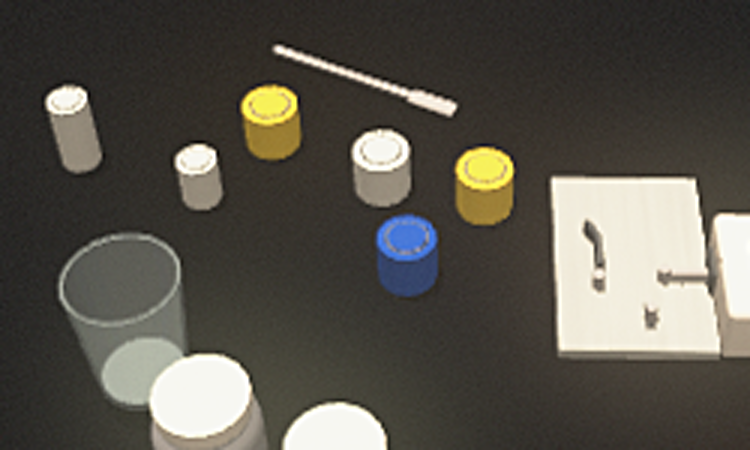

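View pics/c2.png

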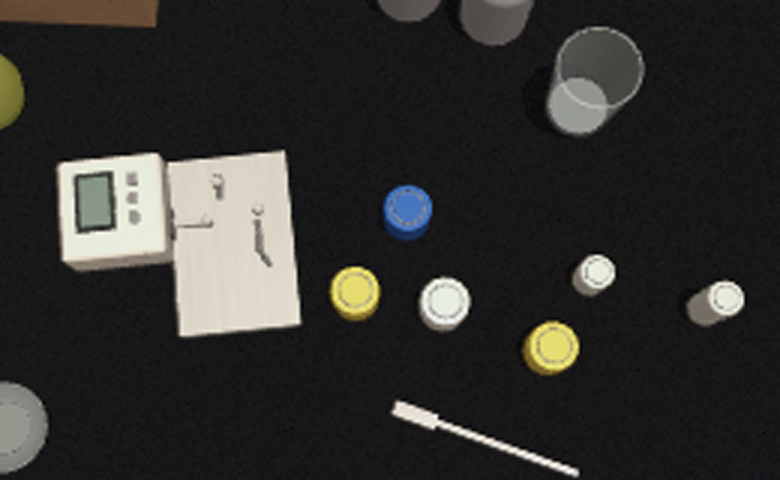

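The white wide standard shows at scene (217,205) / top (288,201). It could be confused with:
- yellow ones at scene (180,190) and (251,211)
- a blue one at scene (226,235)
- the slim white one at scene (156,209)
- the tall white one at scene (115,194)

I choose the white wide one at about (0.481, -0.074).

The deck is at scene (300,240). Next I check the wrist camera geometry.

```bash
cat >> h.py <<'E'
from scipy.spatial.transform import Rotation as Ro
def wrist():
    s=observe(); p=read_camera('wrist')
    Rt=Ro.from_euler('xyz',s['tool_rot']).as_matrix(); T=np.eye(4); T[:3,:3]=Rt; T[:3,3]=s['tool_pos']
    W=T@np.array(p['tool_from_camera']); Wi=np.linalg.inv(W)
    q=dict(p); q['R']=Wi[:3,:3]; q['t']=Wi[:3,3]; return s,p,q
E
python3 - <<'E'
from h import *
s,p,q=wrist(); save(p,'w1.png'); print(np.round(p['tool_from_camera'],3),p['camera_matrix'], p.keys())
t=read_camera('top');im=t['img']
# deck corners from top
for uv in [(140+168/3,100+160/3),(140+286/3,100+151/3),(140+300/3,100+324/3),(140+180/3,100+336/3)]: print(np.round(ray(t,uv,0.012),4))
E
```

```text
[[-0.    -0.963 -0.271  0.072]
 [ 1.    -0.    -0.    -0.   ]
 [ 0.    -0.271  0.963 -0.092]
 [ 0.     0.     0.     1.   ]] [[327.20777252   0.         257.88706766]
 [  0.         327.20777252 190.88416773]
 [  0.           0.           1.        ]] dict_keys(['img', 'camera_matrix', 'tool_from_camera', 'shot'])
[0.6426 0.2061 0.012 ]
[0.6489 0.0828 0.012 ]
[0.4664 0.071  0.012 ]
[0.4572 0.1925 0.012 ]
```

View pics/w1.png

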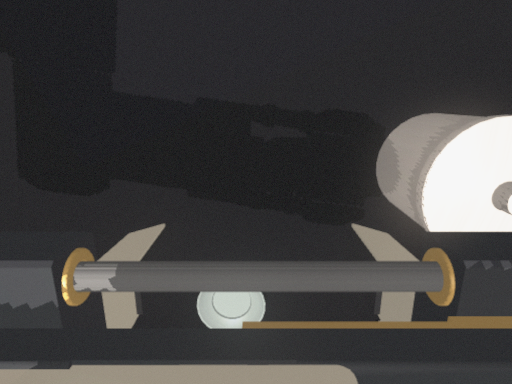

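>>> apply_moves([
  {"offset": [0, 0, 0], "rotation": [0, 0, -0.123]},
  {"offset": [0, 0, 0], "rotation": [0, 0, -0.123]},
  {"offset": [0, 0, 0], "rotation": [0, 0, -0.123]},
  {"offset": [0, 0, 0], "rotation": [0, 0, -0.123]},
  {"offset": [-27.5, -26, 0], "rotation": [0, 0, 0]},
  {"offset": [-27.5, -26, 0], "rotation": [0, 0, 0]},
  {"offset": [-27.5, -26, 0], "rotation": [0, 0, 0]},
  {"offset": [-27.5, -26, 0], "rotation": [0, 0, 0]},
  {"offset": [-27.5, -26, 0], "rotation": [0, 0, 0]},
  {"offset": [-27.5, -26, 0], "rotation": [0, 0, 0]},
  {"offset": [-27.5, -26, 0], "rotation": [0, 0, 0]},
  {"offset": [-27.5, -26, 0], "rotation": [0, 0, 0]},
])

```text
time: 2.4
tool_pos: [0.4567, 0.2882, 0.2922]
tool_rot: [3.138, 0.0, -3.041]
contact_force: [0.4, 0.7, -0.4]
opening: 0.0918
```

>>> apply_moves([
  {"offset": [-27.5, -26, 0], "rotation": [0, 0, 0]},
  {"offset": [-27.5, -26, 0], "rotation": [0, 0, 0]},
  {"offset": [-27.5, -26, 0], "rotation": [0, 0, 0]},
  {"offset": [-27.5, -26, 0], "rotation": [0, 0, 0]},
  {"offset": [-27.5, -26, 0], "rotation": [0, 0, 0]},
  {"offset": [-27.5, -26, 0], "rotation": [0, 0, 0]},
  {"offset": [0, 0, 0], "rotation": [0, 0, 0]},
])

```text
time: 2.98
tool_pos: [0.6486, 0.1349, 0.2905]
tool_rot: [3.139, 0.002, -3.048]
contact_force: [-0.2, -0.2, 0.4]
opening: 0.092
```

Run:
```python
from h import *
s,p,q=wrist(); save(p,'w2.png'); print(s['tool_pos'],s['tool_rot'],s['time'],s['contact_force'])
for n in ['wide_std_mid','seat','load','side_post','finger','end_stop','fence_start','housing_top']:
    for r in tip_of(n,p)[:2]: print(n,np.round(r['location'],4),round(r['score'],2),np.round(proj(q,r['location'])))
```

```text
[0.64855254 0.13490455 0.29051443] [ 3.13916260e+00  2.13012220e-03 -3.04762486e+00] 2.9833 [-0.16222228 -0.2281151   0.35219739]
wide_std_mid [ 0.5751 -0.0364  0.0254] 0.92 [100.  81.]
wide_std_mid [0.4958 0.0188 0.0199] 0.75 [156.   3.]
seat [0.5875 0.1437 0.0135] 0.85 [271. 110.]
load [0.5097 0.1399 0.0111] 0.67 [275.  33.]
finger [0.5755 0.164  0.0097] 0.62 [291. 101.]
end_stop [0.6117 0.1539 0.0109] 0.66 [278. 133.]
fence_start [0.5415 0.1146 0.0119] 0.59 [248.  63.]
housing_top [0.5896 0.2586 0.0578] 0.65 [390. 125.]
```

View pics/w2.png

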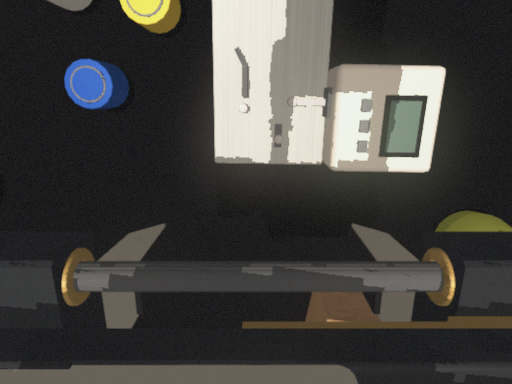

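Run:
```python
import cv2
a=cv2.imread('pics/w2.png')[0:190,200:350]; cv2.imwrite('pics/c3.png',cv2.resize(a,None,fx=5,fy=5,interpolation=cv2.INTER_CUBIC)[350:])
```

```text
(no output)
```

View pics/c3.png

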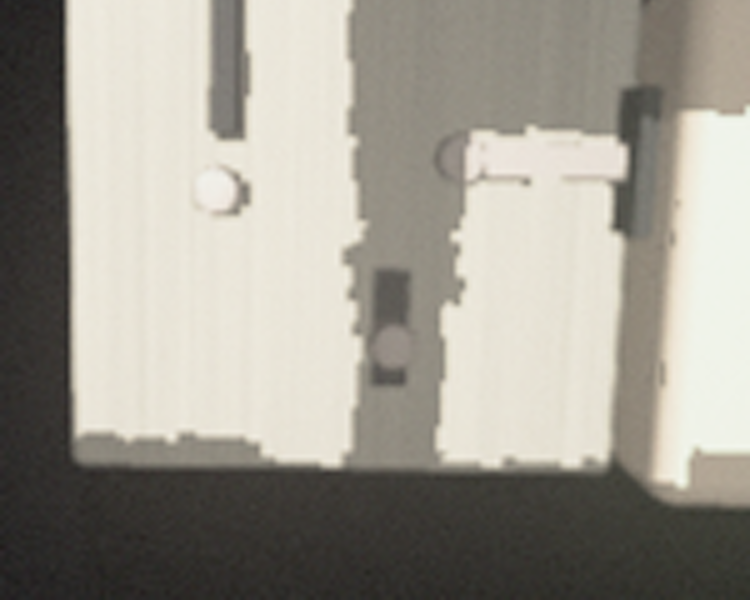

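```bash
cat > fit.py <<'E'
from h import *
from scipy.optimize import least_squares
def fit(q,obs,x0=(0.5865,0.142,0.068)):
    def res(v,full=False):
        c,s=np.cos(v[2]),np.sin(v[2]); r=[]
        for (x,y,z),uv in obs:
            X=[v[0]+(c*x-s*y)/1e3, v[1]+(s*x+c*y)/1e3, .012+z/1e3]; r.append(proj(q,X)-uv)
        return np.ravel(r)
    f=least_squares(res,x0); return f.x,res(f.x).reshape(-1,2)
def s2w(v,x,y):
    c,s=np.cos(v[2]),np.sin(v[2]); return np.array([v[0]+(c*x-s*y)/1e3, v[1]+(s*x+c*y)/1e3])
def w2s(v,X):
    c,s=np.cos(v[2]),np.sin(v[2]); d=np.array(X)[:2]-v[:2]; return 1e3*np.array([c*d[0]+s*d[1],-s*d[0]+c*d[1]])
E
python3 - <<'E'
from fit import *
s,p,q=wrist()
obs=[((-2.5,-28.9,16),(243.2,108)),((-9.9,23.3,15),(291.6,101.4)),((-14,-24.2,14),(249,97.4)),((60,-62,0),(214.4,163)),((60,62,0),(322.4,163.4))]
v,r=fit(q,obs);print(np.round(v,4),np.round(r,1))
# pin setting
c=np.array([0,0,0])
best=min(np.arange(-8,8,.5),key=lambda d:np.linalg.norm(proj(q,list(s2w(v,27.3+d,9.9))+[.028])-np.array([278.2,139])));print('pin d',best,proj(q,list(s2w(v,27.3+best,9.9))+[.028]))
print('slot ctr',proj(q,list(s2w(v,27.3,9.9))+[.012]),'slot ends',proj(q,list(s2w(v,14.3,9.9))+[.012]),proj(q,list(s2w(v,40.3,9.9))+[.012]))
for r in search_frame('wide_std_mid',read_camera('top')): print(r)
t=read_camera('scene')
E
```

```text
[0.5829 0.1489 0.0908] [[-0.1  0. ]
 [ 1.  -0.1]
 [-1.4 -0.6]
 [ 0.7  0.1]
 [-0.1  0.7]]
pin d 2.5 [278.92917557 139.10373693]
slot ctr [278.05280095 135.18220793] slot ends [278.36368824 123.46699897] [277.74780584 146.6753808 ]
{'location': [0.5763, -0.0379, 0.0449], 'score': 0.68}
{'location': [0.4781, -0.0699, 0.0423], 'score': 0.59}
{'location': [0.4938, 0.0179, 0.0486], 'score': 0.59}
{'location': [0.5494, 0.1028, 0.0126], 'score': 0.59}
{'location': [0.4318, -0.1731, 0.0431], 'score': 0.47}
```

>>> apply_moves([
  {"offset": [15, -24.5, 5], "rotation": [0, 0, 0]},
  {"offset": [15, -24.5, 5], "rotation": [0, 0, 0]},
  {"offset": [15, -24.5, 5], "rotation": [0, 0, 0]},
  {"offset": [15, -24.5, 5], "rotation": [0, 0, 0]},
  {"offset": [15, -24.5, 5], "rotation": [0, 0, 0]},
  {"offset": [15, -24.5, 5], "rotation": [0, 0, 0]},
  {"offset": [15, -24.5, 5], "rotation": [0, 0, 0]},
  {"offset": [15, -24.5, 5], "rotation": [0, 0, 0]},
  {"offset": [0, 0, 0], "rotation": [0, 0, 0]},
])

```text
time: 4.38
tool_pos: [0.5402, -0.0711, 0.2493]
tool_rot: [3.137, 0.005, -3.034]
contact_force: [1.0, -0.2, -0.2]
opening: 0.0919
```

Run:
```python
from h import *
s,p,q=wrist(); save(p,'w3.png'); print(s['tool_pos'],s['tool_rot'],s['time'],s['contact_force'])
for n in ['wide_std_mid','seat','load']:
    for r in tip_of(n,p)[:3]: print(n,np.round(r['location'],4),round(r['score'],2),np.round(proj(q,r['location'])))
print(proj(q,[0.481,-.074,.044]))
```

```text
[ 0.54017012 -0.07108024  0.24926814] [ 3.1368936   0.00513945 -3.03415482] 4.3833 [ 1.03579817 -0.2104499  -0.22144836]
wide_std_mid [ 0.5738 -0.0366  0.0211] 0.93 [287. 208.]
wide_std_mid [0.4961 0.0165 0.0217] 0.72 [352. 138.]
wide_std_mid [ 0.4325 -0.1769  0.0211] 0.66 [154.  45.]
seat [0.5859 0.1434 0.011 ] 0.93 [449. 232.]
load [0.5111 0.137  0.0112] 0.63 [462. 164.]
[261.67295429 113.20517205]
```

View pics/w3.png

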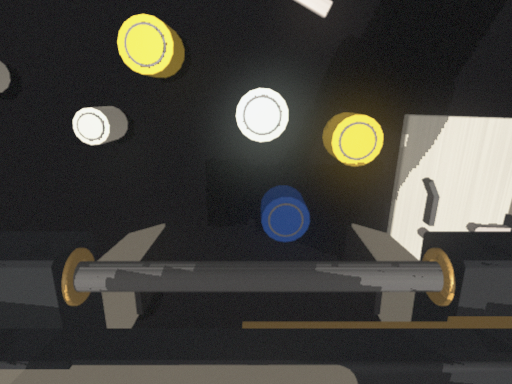

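This shows the wide white standard at (262,115), between the yellow one at (355,138) and the blue one at (286,210). The slim one is at (92,126), clearly smaller.

```bash
cat >> h.py <<'E'
def circ(p,q,uv,z,half=45):
    im=p['img'].astype(int); m=((im.min(2)>190)).astype(np.uint8)
    n,l,st,ce=cv2.connectedComponentsWithStats(cv2.morphologyEx(m,cv2.MORPH_CLOSE,np.ones((5,5))))
    k=min((i for i in range(1,n) if st[i,4]>300),key=lambda i:np.hypot(*(ce[i]-uv)))
    c,_=cv2.findContours((l==k).astype(np.uint8),cv2.RETR_EXTERNAL,cv2.CHAIN_APPROX_NONE)
    c=cv2.convexHull(c[0]).reshape(-1,2); P=np.array([ray(q,x,z)[:2] for x in c])
    A=np.c_[2*P,np.ones(len(P))]; s=np.linalg.lstsq(A,(P**2).sum(1),rcond=None)[0]
    return s[:2],np.sqrt(s[2]+s[0]**2+s[1]**2),ce[k]
E
python3 - <<'E'
from h import *
s,p,q=wrist(); c,r,uv=circ(p,q,(262,115),.044); print(c,r,uv)
Rt=Ro.from_euler('xyz',s['tool_rot']).as_matrix()
print('tool delta mm',1e3*Rt.T@(np.array([c[0],c[1],.15])-s['tool_pos']), s['tool_pos'],s['tool_rot'])
E
```

```text
[ 0.4825392  -0.07379487] 0.02331066795877215 [257.41048423 109.94757885]
tool delta mm [61.47875154 -0.67590862 99.9490281 ] [ 0.54275382 -0.06695996  0.25048575] [ 3.13605864  0.00875672 -3.03059343]
```

Run:
```python
from h import *
for i in range(5):
    s,p,q=wrist(); c,r,uv=circ(p,q,(262,115),.044); print(s['time'],np.round(s['tool_pos'],4),np.round(s['tool_rot'],4),np.round(c,4),round(r,4),np.round(uv,1),np.abs(s['qvel']).max())
```

```text
4.6333 [ 0.5429 -0.0667  0.2505] [ 3.1361  0.0088 -3.0299] [ 0.4826 -0.0737] 0.0233 [257.2 109.8] 0.008512826932194628
4.6833 [ 0.5429 -0.0665  0.2504] [ 3.1361  0.0086 -3.0294] [ 0.4826 -0.0737] 0.0233 [257.1 109.9] 0.00448697613692216
4.7333 [ 0.5428 -0.0665  0.2503] [ 3.1361  0.0084 -3.0292] [ 0.4826 -0.0737] 0.0233 [257.1 110. ] 0.0030810816524304615
4.7833 [ 0.5427 -0.0665  0.2502] [ 3.1362  0.0082 -3.0292] [ 0.4825 -0.0738] 0.0233 [257.1 110.1] 0.004449064731070598
4.8333 [ 0.5426 -0.0666  0.2502] [ 3.1361  0.0081 -3.0293] [ 0.4825 -0.0738] 0.0233 [257.2 110.3] 0.005728625275173156
```

```bash
cat >> h.py <<'E'
def to(x,y,z,yaw):
    s=observe(); R=Ro.from_euler('xyz',s['tool_rot']); T=Ro.from_euler('xyz',[np.pi,0,yaw])
    print('t',round(s['time'],2),'pos',np.round(s['tool_pos'],4),'rot',np.round(s['tool_rot'],4),'F',np.round(s['contact_force'],2),'open',round(s['opening'],4))
    print('off mm',np.round(1e3*R.inv().apply(np.array([x,y,z])-s['tool_pos']),1),'rot',np.round((R.inv()*T).as_rotvec(),4))
E
python3 -c "
from h import *
to(.4825,-.0738,.15,np.pi+.085)"
```

```text
t 4.88 pos [ 0.5426 -0.0668  0.2501] rot [ 3.1361  0.0079 -3.0295] F [0.13 0.23 0.42] open 0.092
off mm [61.3 -0.8 99.6] rot [0.0056 0.0079 0.0271]
```

Opening set to about 72 mm (grip 0.22), moving above the standard.

>>> apply_moves([
  {"offset": [20, 0, 25], "rotation": [0.0056, 0.0079, 0.027]},
  {"offset": [20, 0, 25], "rotation": [0, 0, 0]},
  {"offset": [15, 0, 25], "rotation": [0, 0, 0]},
  {"offset": [3, 0, 10], "rotation": [0, 0, 0]},
  {"offset": [0, 0, 0], "rotation": [0, 0, 0]},
  {"offset": [0, 0, 0], "rotation": [0, 0, 0]},
  {"offset": [0, 0, 0], "rotation": [0, 0, 0]},
], grip=0.22, grip_force=15)

```text
time: 5.47
tool_pos: [0.4858, -0.0702, 0.1637]
tool_rot: [-3.139, 0.006, -3.053]
contact_force: [0.6, 0.1, 0.3]
opening: 0.0716
```

```bash
python3 -c "
from h import *
to(.4825,-.0738,.086,np.pi+.085)
s,p,q=wrist(); save(p,'w4.png'); print(proj(q,[.4825,-.0738,.044]))"
```

```text
t 5.47 pos [ 0.4858 -0.0702  0.1637] rot [-3.1395  0.0058 -3.0531] F [0.64 0.06 0.28] open 0.0716
off mm [ 4.  -3.2 77.7] rot [-0.0021  0.0058  0.0035]
[254.60823875 202.9209072 ]
```

View pics/w4.png

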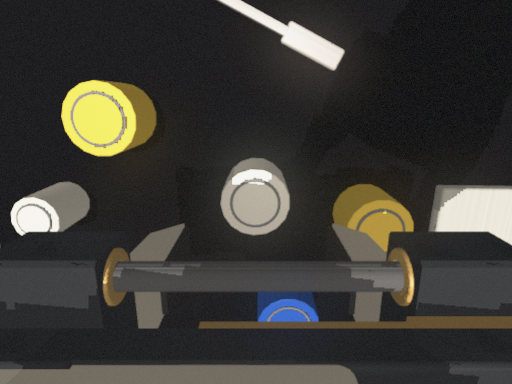

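The standard's top is centred at (255,203), matching the prediction (254.6,202.9). Descending.

>>> apply_moves([
  {"offset": [2, -2, 18], "rotation": [-0.002, 0.006, 0.003]},
  {"offset": [2, -1, 18], "rotation": [0, 0, 0]},
  {"offset": [0, 0, 15], "rotation": [0, 0, 0]},
  {"offset": [0, 0, 8], "rotation": [0, 0, 0]},
  {"offset": [0, 0, 0], "rotation": [0, 0, 0]},
  {"offset": [0, 0, 0], "rotation": [0, 0, 0]},
])

```text
time: 6.02
tool_pos: [0.4899, -0.0748, 0.1091]
tool_rot: [-3.135, 0.016, -3.054]
contact_force: [0.9, -0.2, 0.0]
opening: 0.0714
```

```bash
python3 -c "
from h import *
to(.4825,-.0738,.086,np.pi+.085)"
```

```text
t 6.02 pos [ 0.4899 -0.0748  0.1091] rot [-3.1351  0.0156 -3.0543] F [ 0.92 -0.24  0.02] open 0.0714
off mm [ 7.6  1.8 23. ] rot [-0.0065  0.0156  0.0023]
```

>>> apply_moves([
  {"offset": [6, 1.5, 8], "rotation": [-0.006, 0.015, 0.002]},
  {"offset": [2, 0, 8], "rotation": [0, 0, 0]},
  {"offset": [0, 0, 0], "rotation": [0, 0, 0]},
  {"offset": [0, 0, 0], "rotation": [0, 0, 0]},
])

```text
time: 6.35
tool_pos: [0.4829, -0.0743, 0.094]
tool_rot: [-3.14, 0.003, -3.056]
contact_force: [-0.4, 0.0, -0.0]
opening: 0.0717
```

```bash
python3 -c "
from h import *
to(.4825,-.0738,.086,np.pi+.085)"
```

```text
t 6.35 pos [ 0.4829 -0.0743  0.094 ] rot [-3.1399  0.0035 -3.0561] F [-0.43  0.01 -0.03] open 0.0717
off mm [0.4 0.6 8. ] rot [-0.0017  0.0035  0.0005]
```

>>> apply_moves([
  {"offset": [0.5, 0.5, 5], "rotation": [-0.002, 0.004, 0]},
  {"offset": [0, 0, 3], "rotation": [0, 0, 0]},
  {"offset": [0, 0, 0], "rotation": [0, 0, 0]},
  {"offset": [0, 0, 0], "rotation": [0, 0, 0]},
])

```text
time: 6.68
tool_pos: [0.4826, -0.0739, 0.0857]
tool_rot: [3.141, -0.0, -3.056]
contact_force: [0.2, -0.3, 0.1]
opening: 0.0713
```

>>> apply_moves([
  {"offset": [0, 0, 0], "rotation": [0, 0, 0]},
  {"offset": [0, 0, 0], "rotation": [0, 0, 0]},
  {"offset": [0, 0, 0], "rotation": [0, 0, 0]},
  {"offset": [0, 0, 0], "rotation": [0, 0, 0]},
  {"offset": [0, 0, 0], "rotation": [0, 0, 0]},
  {"offset": [0, 0, 0], "rotation": [0, 0, 0]},
], grip=1, grip_force=15)

```text
time: 7.18
tool_pos: [0.4828, -0.0739, 0.0859]
tool_rot: [-3.142, 0.001, -3.056]
contact_force: [0.3, -0.4, -1.1]
opening: 0.0471
```

```bash
python3 -c "
from h import *
to(.4825,-.0738,.086,np.pi+.085)"
```

```text
t 7.18 pos [ 0.4828 -0.0739  0.0859] rot [-3.1416e+00  5.0000e-04 -3.0561e+00] F [ 0.25 -0.38 -1.11] open 0.0471
off mm [ 0.3  0.1 -0.1] rot [-0.      0.0005  0.0005]
```

>>> apply_moves([
  {"offset": [0, 0, -15], "rotation": [0, 0, 0]},
  {"offset": [0, 0, -30], "rotation": [0, 0, 0]},
  {"offset": [0, 0, -30], "rotation": [0, 0, 0]},
  {"offset": [-10, 20, -20], "rotation": [0, 0, 0]},
  {"offset": [-20, 25, -10], "rotation": [0, 0, 0]},
  {"offset": [-20, 25, 0], "rotation": [0, 0, 0]},
  {"offset": [-20, 25, 0], "rotation": [0, 0, 0]},
  {"offset": [-20, 25, 0], "rotation": [0, 0, 0]},
  {"offset": [-20, 25, 0], "rotation": [0, 0, 0]},
  {"offset": [-10, 20, 0], "rotation": [0, 0, 0]},
  {"offset": [0, 15, 0], "rotation": [0, 0, 0]},
  {"offset": [0, 0, 0], "rotation": [0, 0, 0]},
])

```text
time: 8.18
tool_pos: [0.5891, 0.1241, 0.1928]
tool_rot: [3.138, -0.007, -3.061]
contact_force: [-0.7, -0.5, -2.1]
opening: 0.0475
```

Run:
```python
from h import *
for i in range(4): read_camera('top')
to(.60,.14,.22,np.pi+.085)
s,p,q=wrist(); save(p,'w5.png')
for n in ['seat','load','side_post','finger','end_stop','fence_start','housing_top']:
    for r in tip_of(n,p)[:1]: print(n,np.round(r['location'],4),round(r['score'],2),np.round(proj(q,r['location'])))
```

```text
t 8.38 pos [0.589  0.1202 0.1932] rot [ 3.1394 -0.0065 -3.0643] F [-0.39  0.16 -1.45] open 0.0474
off mm [-12.3  18.9 -26.8] rot [ 0.0022 -0.0065 -0.0077]
seat [0.586  0.144  0.0121] 0.56 [286. 186.]
load [0.5101 0.1392 0.0132] 0.68 [290.  94.]
side_post [0.5851 0.1136 0.0154] 0.55 [251. 183.]
finger [0.5755 0.1628 0.0117] 0.67 [309. 176.]
end_stop [0.6151 0.1565 0.0122] 0.59 [297. 219.]
fence_start [0.5452 0.117  0.011 ] 0.93 [259. 136.]
housing_top [0.5871 0.2592 0.0569] 0.95 [446. 214.]
```

View pics/w5.png

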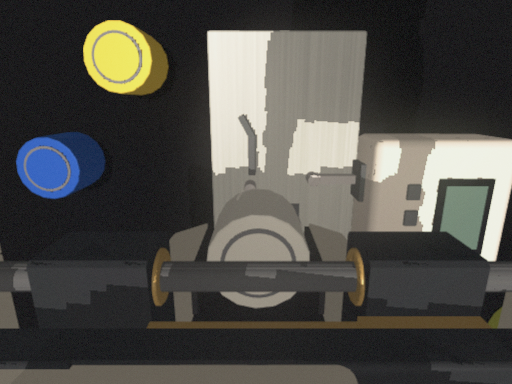

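Run:
```python
import cv2
a=cv2.imread('pics/w5.png')[20:200,195:375]; cv2.imwrite('pics/c5.png',cv2.resize(a,None,fx=4,fy=4,interpolation=cv2.INTER_CUBIC)[:600])
```

```text
(no output)
```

View pics/c5.png

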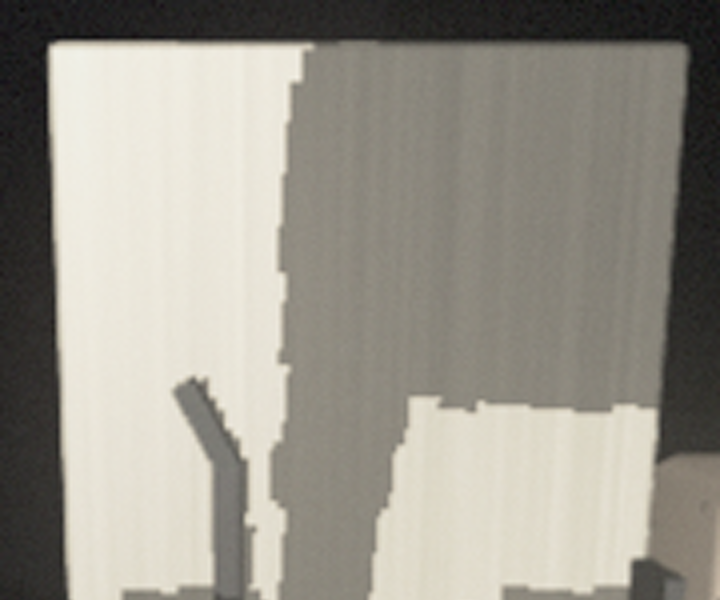

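Run:
```python
from fit import *
s,p,q=wrist(); save(p,'w6.png'); print(s['tool_pos'],s['tool_rot'])
obs=[((-125,-62,0),(207.25,30.5)),((-125,62,0),(367,30.5)),((-46,-24.2,14),(256,135)),((-9.9,23.3,15),(311.5,176.5))]
v,r=fit(q,obs);print(np.round(v,4),np.round(r,1))
print('load',s2w(v,-80,2.5), s2w([.5862,.1435,.07],-80,2.5))
```

```text
[0.58939015 0.12062891 0.19365665] [ 3.13897095 -0.00537384 -3.06453547]
[0.588  0.142  0.0736] [[-1.4 -1.7]
 [ 0.7 -1.1]
 [-1.   0. ]
 [ 1.8  3.5]]
load [0.50802143 0.13857074] [0.50622106 0.14039845]
```

Run:
```python
from fit import *
v=[.5865,.143,.073]; t=s2w(v,-75,2); print(t)
to(t[0],t[1],.12,np.pi+.073)
```

```text
[0.51155388 0.13952453]
t 8.83 pos [0.5894 0.1207 0.1936] rot [ 3.139  -0.0054 -3.0644] F [ 0.13  0.29 -1.95] open 0.0475
off mm [75.8 24.5 74.1] rot [ 0.0026 -0.0054  0.0042]
```

>>> apply_moves([
  {"offset": [20, 7, 10], "rotation": [0.003, -0.005, 0.004]},
  {"offset": [20, 7, 15], "rotation": [0, 0, 0]},
  {"offset": [17, 6, 20], "rotation": [0, 0, 0]},
  {"offset": [10, 2, 15], "rotation": [0, 0, 0]},
  {"offset": [3, 0, 3], "rotation": [0, 0, 0]},
  {"offset": [0, 0, 0], "rotation": [0, 0, 0]},
  {"offset": [0, 0, 0], "rotation": [0, 0, 0]},
  {"offset": [0, 0, 0], "rotation": [0, 0, 0]},
])

```text
time: 9.5
tool_pos: [0.5186, 0.1372, 0.1314]
tool_rot: [-3.141, 0.008, -3.07]
contact_force: [0.4, 0.3, -1.8]
opening: 0.0477
```

Run:
```python
from fit import *
v=[.5865,.143,.073]; t=s2w(v,-75,2)
to(t[0],t[1],.101,np.pi+.073)
```

```text
t 9.5 pos [0.5186 0.1372 0.1314] rot [-3.1409  0.008  -3.07  ] F [ 0.43  0.29 -1.78] open 0.0477
off mm [ 7.1  2.8 30.3] rot [-0.0007  0.008  -0.0014]
```

>>> apply_moves([
  {"offset": [3, 1.5, 8], "rotation": [-0.001, 0.008, -0.001]},
  {"offset": [3, 1, 8], "rotation": [0, 0.002, 0]},
  {"offset": [1, 0, 6], "rotation": [0, 0.002, 0]},
  {"offset": [0, 0, 3], "rotation": [0, 0, 0]},
  {"offset": [0, 0, 0], "rotation": [0, 0, 0]},
  {"offset": [0, 0, 0], "rotation": [0, 0, 0]},
])

```text
time: 10.0
tool_pos: [0.5144, 0.139, 0.1058]
tool_rot: [3.141, 0.001, -3.07]
contact_force: [-0.8, 0.7, -2.2]
opening: 0.0475
```

Run:
```python
from fit import *
v=[.5865,.143,.073]; t=s2w(v,-75,2)
to(t[0],t[1],.0985,np.pi+.073)
```

```text
t 10.0 pos [0.5144 0.139  0.1058] rot [ 3.1410e+00  9.0000e-04 -3.0702e+00] F [-0.75  0.66 -2.24] open 0.0475
off mm [2.8 0.8 7.2] rot [ 0.0006  0.0009 -0.0016]
```

Lowering gently with force checks.

>>> apply_moves([
  {"offset": [2, 0.5, 4], "rotation": [0, 0.002, -0.001]},
  {"offset": [0.5, 0, 2.5], "rotation": [0, 0.001, 0]},
  {"offset": [0, 0, 0], "rotation": [0, 0, 0]},
  {"offset": [0, 0, 0], "rotation": [0, 0, 0]},
])

```text
time: 10.33
tool_pos: [0.5119, 0.1393, 0.0987]
tool_rot: [3.141, -0.002, -3.069]
contact_force: [1.0, -0.1, -2.1]
opening: 0.0478
```

>>> apply_moves([
  {"offset": [0, 0, 1], "rotation": [0, 0, 0]},
  {"offset": [0, 0, 0], "rotation": [0, 0, 0]},
])

```text
time: 10.5
tool_pos: [0.5121, 0.1394, 0.0981]
tool_rot: [3.141, -0.001, -3.069]
contact_force: [-0.6, 0.5, -1.5]
opening: 0.0477
```

>>> apply_moves([
  {"offset": [0, 0, 0.7], "rotation": [0, 0, 0]},
  {"offset": [0, 0, 0], "rotation": [0, 0, 0]},
])

```text
time: 10.67
tool_pos: [0.5123, 0.1394, 0.0981]
tool_rot: [3.141, -0.0, -3.069]
contact_force: [0.7, -0.1, -1.6]
opening: 0.0475
```

>>> apply_moves([
  {"offset": [0, 0, 0.7], "rotation": [0, 0, 0]},
  {"offset": [0, 0, 0], "rotation": [0, 0, 0]},
])

```text
time: 10.83
tool_pos: [0.5125, 0.1395, 0.098]
tool_rot: [3.141, 0.001, -3.069]
contact_force: [-0.7, -0.2, -1.8]
opening: 0.0476
```

>>> apply_moves([
  {"offset": [0, 0, 1.2], "rotation": [0, 0, 0]},
  {"offset": [0, 0, 1.2], "rotation": [0, 0, 0]},
])

```text
time: 11.0
tool_pos: [0.5126, 0.1396, 0.0978]
tool_rot: [3.141, 0.002, -3.069]
contact_force: [-5.9, -1.1, 16.0]
opening: 0.0481
```

>>> apply_moves([
  {"offset": [0, 0, -0.2], "rotation": [0, 0, 0]},
  {"offset": [0, 0, 0], "rotation": [0, 0, 0]},
  {"offset": [0, 0, 0], "rotation": [0, 0, 0]},
])

```text
time: 11.25
tool_pos: [0.5128, 0.1395, 0.0983]
tool_rot: [3.141, 0.003, -3.069]
contact_force: [-0.1, 0.1, -1.6]
opening: 0.048
```

>>> apply_moves([
  {"offset": [0, 0, 0], "rotation": [0, 0, 0]},
  {"offset": [0, 0, 0], "rotation": [0, 0, 0]},
  {"offset": [0, 0, 0], "rotation": [0, 0, 0]},
  {"offset": [0, 0, 0], "rotation": [0, 0, 0]},
  {"offset": [0, 0, 0], "rotation": [0, 0, 0]},
], grip=0.22)

```text
time: 11.67
tool_pos: [0.5133, 0.1396, 0.0979]
tool_rot: [3.141, 0.003, -3.069]
contact_force: [-0.1, 0.3, 0.5]
opening: 0.0707
```

Run:
```python
from fit import *
v=[.5865,.143,.073]; t=s2w(v,-75,2)
to(t[0],t[1],.0985,np.pi+.073)
```

```text
t 11.67 pos [0.5133 0.1396 0.0979] rot [ 3.1409  0.0034 -3.0688] F [-0.11  0.33  0.47] open 0.0707
off mm [ 1.7  0.1 -0.7] rot [ 0.0007  0.0034 -0.0002]
```

>>> apply_moves([
  {"offset": [0, 0, -10], "rotation": [0, 0, 0]},
  {"offset": [0, 0, -20], "rotation": [0, 0, 0]},
  {"offset": [0, 0, -30], "rotation": [0, 0, 0]},
  {"offset": [-20, 0, -30], "rotation": [0, 0, 0]},
  {"offset": [-25, 0, -10], "rotation": [0, 0, 0]},
  {"offset": [-25, 0, 0], "rotation": [0, 0, 0]},
  {"offset": [-10, 0, 0], "rotation": [0, 0, 0]},
  {"offset": [0, 0, 0], "rotation": [0, 0, 0]},
  {"offset": [0, 0, 0], "rotation": [0, 0, 0]},
], grip=1)

```text
time: 12.42
tool_pos: [0.5942, 0.1455, 0.2089]
tool_rot: [3.141, 0.005, -3.068]
contact_force: [0.1, 0.5, 0.6]
opening: 0.016
```

Run:
```python
from fit import *
for i in range(2): read_camera('top')
v=[.5865,.143,.073]
s,p,q=wrist(); save(p,'w7.png'); print(s['tool_pos'],s['tool_rot'])
print(proj(q,list(s2w(v,-75,2))+[.056]),proj(q,list(s2w(v,-125,-62))+[.012]),proj(q,list(s2w(v,-125,62))+[.012]),proj(q,list(s2w(v,-2.5,-28.9))+[.028]),proj(q,list(s2w(v,-9.9,23.3))+[.027]))
```

```text
[0.59349719 0.14553053 0.20856872] [ 3.14091362  0.00356223 -3.06822255]
[258.92928029  83.75324197] [178.63034709  20.143585  ] [333.95517302  20.17515437] [222.54359521 174.37306919] [283.77872802 165.62343088]
```

View pics/w7.png

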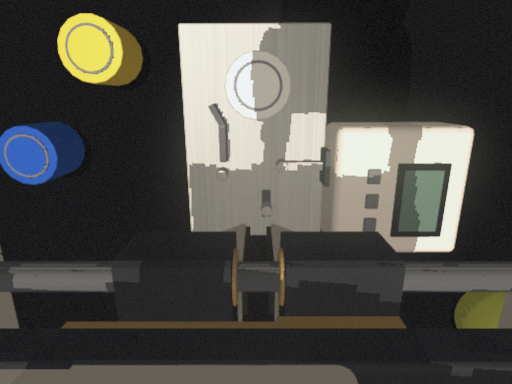

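The standard is upright on the deck at (258,86), with the post at (222,173), the finger nose at (282,165) and the pin at about (266,210). All match the projections.

Run:
```python
import cv2
a=cv2.imread('pics/w7.png')[10:235,170:345]; cv2.imwrite('pics/c7.png',cv2.resize(a,None,fx=4,fy=4,interpolation=cv2.INTER_CUBIC)[300:])
cv2.imwrite('pics/c7b.png',cv2.resize(a,None,fx=4,fy=4,interpolation=cv2.INTER_CUBIC)[:400])
```

```text
(no output)
```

View pics/c7.png

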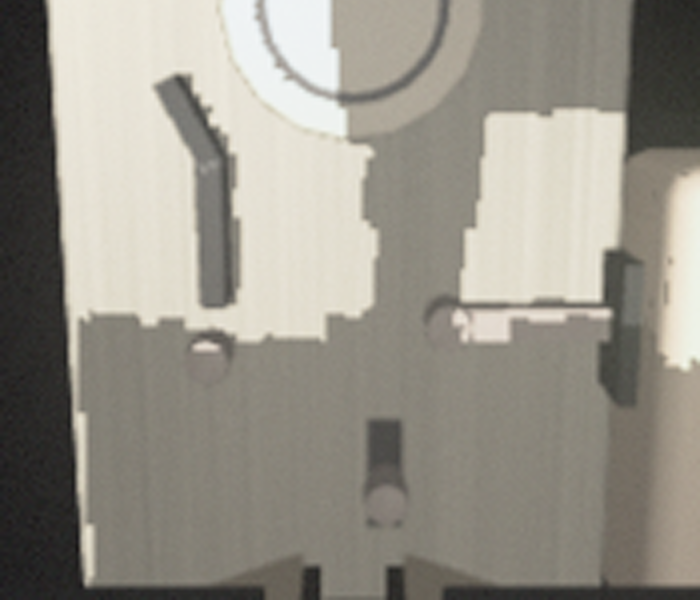

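View pics/c7b.png

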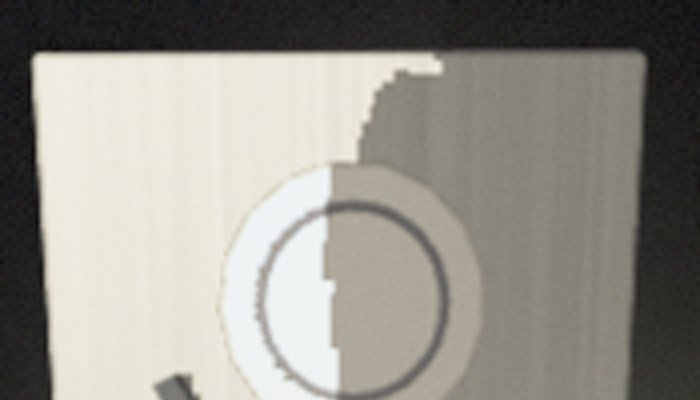

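Run:
```python
from fit import *
s,p,q=wrist(); print(s['tool_pos'],s['tool_rot'],s['time'])
obs=[((-2.5,-28.9,16),(222,175.5)),((-9.9,23.3,15),(281.5,166.3)),((-125,-62,0),(178.5,23.5)),((-125,62,0),(331.3,23.5)),((-14,-24.2,14),(227.5,161))]
v,r=fit(q,obs);print(np.round(v,4),np.round(r,1))
for d in range(-4,5,2): print(d,proj(q,list(s2w(v,27.3+d,9.9))+[.028]))
X=ray(q,(257.5,85),.056); print('std',X,w2s(v,X), 'tcp now',w2s(v,s['tool_pos']))
t=s2w(v,-125,0); print('behind',t); to(t[0],t[1],.15,np.pi+v[2])
```

```text
[0.59326604 0.14550241 0.20835732] [ 3.14097543e+00  3.02472541e-03 -3.06822839e+00] 12.5667
[0.5878 0.1421 0.0732] [[-0.6  0.7]
 [ 1.1  1.1]
 [-1.1 -1.3]
 [ 1.3 -1.3]
 [-0.7  1.5]]
-4 [266.59615382 204.85380264]
-2 [266.57986743 207.01897259]
0 [266.56364295 209.17591417]
2 [266.54748   211.3246742]
4 [266.53137824 213.46529914]
std [0.51216344 0.13853016 0.056     ] [-75.65625787   2.00031639] tcp now [5.73911583 3.01930424]
behind [0.46309834 0.13292454]
t 12.62 pos [0.5932 0.1456 0.2082] rot [ 3.1409e+00  2.9000e-03 -3.0682e+00] F [-0.52 -0.06  0.01] open 0.0021
off mm [130.9  -3.1  57.9] rot [0.0007 0.0029 0.0002]
```

>>> apply_moves([
  {"offset": [20, 0, 0], "rotation": [0.001, 0.003, 0]},
  {"offset": [30, -1, 0], "rotation": [0, 0, 0]},
  {"offset": [30, -1, 0], "rotation": [0, 0, 0]},
  {"offset": [25, 0, 10], "rotation": [0, 0, 0]},
  {"offset": [15, 0, 15], "rotation": [0, 0, 0]},
  {"offset": [5, 0, 15], "rotation": [0, 0, 0]},
  {"offset": [0, 0, 10], "rotation": [0, 0, 0]},
  {"offset": [0, 0, 0], "rotation": [0, 0, 0]},
  {"offset": [0, 0, 0], "rotation": [0, 0, 0]},
])

```text
time: 13.37
tool_pos: [0.4551, 0.1335, 0.1557]
tool_rot: [-3.141, -0.006, -3.067]
contact_force: [-0.6, -0.1, 0.0]
opening: 0.0006
```

```bash
cat > b.py <<'E'
from fit import *
import sys
v=[.5875,.142,.0732]
x,y,z=map(float,sys.argv[1:4]); t=s2w(v,x,y); to(t[0],t[1],z,np.pi+v[2]); s=observe(); F=s['contact_force']; c,n=np.cos(v[2]),np.sin(v[2])
print('seat-frame tcp',np.round(w2s(v,s['tool_pos']),1),'F seat',np.round([c*F[0]+n*F[1],-n*F[0]+c*F[1]],1))
E
python3 b.py -122 0.5 .082
```

```text
t 13.37 pos [0.4551 0.1335 0.1557] rot [-3.141  -0.0063 -3.0671] F [-0.57 -0.09  0.05] open 0.0006
off mm [-11.2  -0.6  73.7] rot [-0.0006 -0.0063  0.0013]
seat-frame tcp [-132.7    1.2] F seat [-0.6 -0.1]
```

>>> apply_moves([
  {"offset": [-2, 0, 15], "rotation": [-0.001, -0.006, 0.001]},
  {"offset": [-2, 0, 20], "rotation": [0, 0, 0]},
  {"offset": [-2, 0, 15], "rotation": [0, 0, 0]},
  {"offset": [0, 0, 7], "rotation": [0, 0, 0]},
  {"offset": [0, 0, 0], "rotation": [0, 0, 0]},
  {"offset": [0, 0, 0], "rotation": [0, 0, 0]},
])

```text
time: 13.87
tool_pos: [0.4639, 0.1344, 0.1009]
tool_rot: [3.141, 0.007, -3.068]
contact_force: [0.0, -0.2, 0.9]
opening: 0.0003
```

```bash
python3 b.py -120 0.5 .082
```

```text
t 13.87 pos [0.4639 0.1344 0.1009] rot [ 3.1408  0.0072 -3.0679] F [ 0.01 -0.23  0.92] open 0.0003
off mm [-3.7 -1.  18.9] rot [0.0008 0.0072 0.0005]
seat-frame tcp [-123.9    1.5] F seat [-0.  -0.2]
```

>>> apply_moves([
  {"offset": [0, -1, 8], "rotation": [0, 0.007, 0]},
  {"offset": [0, 0, 6], "rotation": [0, 0.001, 0]},
  {"offset": [0, 0, 2], "rotation": [0, 0, 0]},
  {"offset": [0, 0, 0], "rotation": [0, 0, 0]},
  {"offset": [0, 0, 0], "rotation": [0, 0, 0]},
])

```text
time: 14.28
tool_pos: [0.4654, 0.1335, 0.0859]
tool_rot: [3.141, 0.003, -3.068]
contact_force: [0.3, 0.1, -0.7]
opening: 0.0007
```

```bash
python3 b.py -115 0.5 .082
```

```text
t 14.28 pos [0.4654 0.1335 0.0859] rot [ 3.1406e+00  2.7000e-03 -3.0678e+00] F [ 0.33  0.1  -0.74] open 0.0007
off mm [-7.4  0.1  4. ] rot [0.001  0.0027 0.0006]
seat-frame tcp [-122.4    0.4] F seat [0.3 0.1]
```

>>> apply_moves([
  {"offset": [-1, 0, 3], "rotation": [0.001, 0.003, 0]},
  {"offset": [-3, 0, 0], "rotation": [0, 0, 0]},
  {"offset": [-4, 0, 0], "rotation": [0, 0, 0]},
  {"offset": [-4, 0, 0], "rotation": [0, 0, 0]},
  {"offset": [-4, 0, 0], "rotation": [0, 0, 0]},
  {"offset": [-4, 0, 0], "rotation": [0, 0, 0]},
])

```text
time: 14.78
tool_pos: [0.4867, 0.1352, 0.0832]
tool_rot: [-3.141, -0.001, -3.068]
contact_force: [0.4, -0.2, 0.2]
opening: 0.0002
```

```bash
python3 b.py -75 0.5 .083
```

```text
t 14.78 pos [0.4867 0.1352 0.0832] rot [-3.1414e+00 -9.0000e-04 -3.0675e+00] F [ 0.4  -0.2   0.15] open 0.0002
off mm [-26.   -0.1   0.2] rot [-0.0002 -0.0009  0.0008]
seat-frame tcp [-101.     0.6] F seat [ 0.4 -0.2]
```

>>> apply_moves([
  {"offset": [-4, 0, 0], "rotation": [0, 0, 0]},
  {"offset": [-4, 0, 0], "rotation": [0, 0, 0]},
  {"offset": [-4, 0, 0], "rotation": [0, 0, 0]},
  {"offset": [-4, 0, 0], "rotation": [0, 0, 0]},
  {"offset": [-4, 0, 0], "rotation": [0, 0, 0]},
])

```text
time: 15.2
tool_pos: [0.5088, 0.1368, 0.0831]
tool_rot: [-3.141, -0.002, -3.068]
contact_force: [-0.9, -0.5, 0.1]
opening: 0.0005
```

```bash
python3 b.py -60 0.5 .083
python3 - <<'E'
from h import *
t=read_camera('top'); save(t,'t8.png'); a=cv2.imread('pics/t8.png')[110:230,150:300]; cv2.imwrite('pics/t8c.png',cv2.resize(a,None,fx=4,fy=4,interpolation=cv2.INTER_CUBIC))
t=read_camera('scene'); save(t,'s8.png'); a=cv2.imread('pics/s8.png')[140:290,230:390]; cv2.imwrite('pics/s8c.png',cv2.resize(a,None,fx=4,fy=4,interpolation=cv2.INTER_CUBIC))
E
```

```text
t 15.2 pos [0.5088 0.1368 0.0831] rot [-3.1414e+00 -1.6000e-03 -3.0676e+00] F [-0.93 -0.46  0.07] open 0.0005
off mm [-18.9  -0.1   0.1] rot [-0.0002 -0.0016  0.0008]
seat-frame tcp [-78.9   0.6] F seat [-1.  -0.4]
```

View pics/s8c.png

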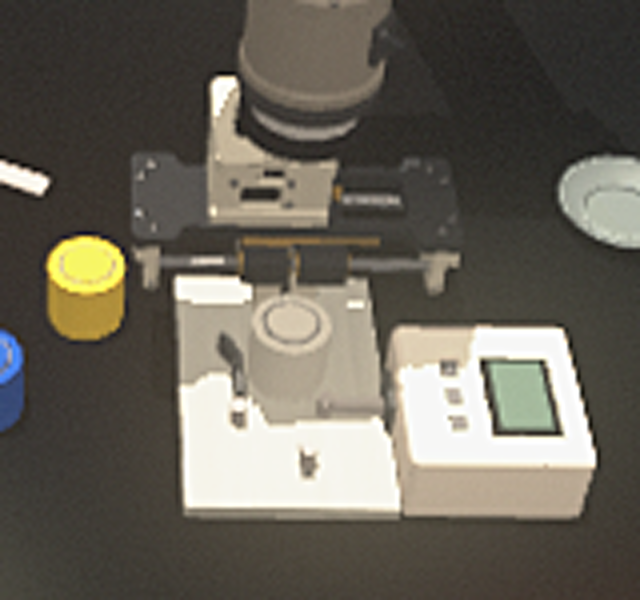

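View pics/t8c.png

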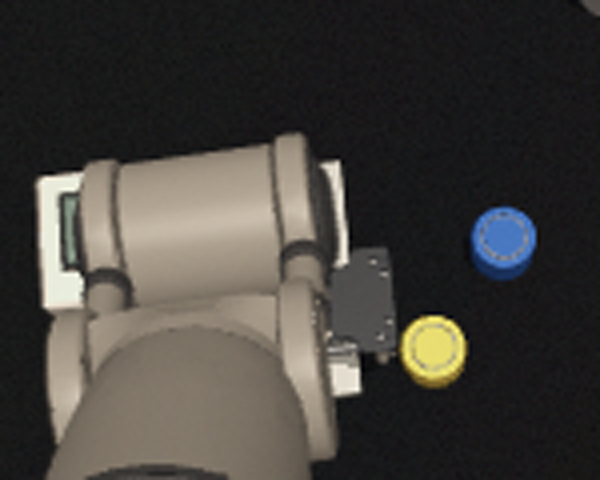

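```bash
cat > sc.py <<'E'
from fit import *
import sys
v=[.5875,.142,.0732]
def top(t,name=None):
    # measure std top via network + optional save
    r=tip_of('wide_std_mid',t)
    for k in r:
        w=w2s(v,k['location'])
        if np.hypot(w[0]+35,w[1])<80: print('net std seat-frame',np.round(w,1),np.round(k['location'][2],3),round(k['score'],2))
t=read_camera('scene'); save(t,sys.argv[1]+'.png'); a=cv2.imread('pics/'+sys.argv[1]+'.png')[190:270,260:350]; cv2.imwrite('pics/'+sys.argv[1]+'c.png',cv2.resize(a,None,fx=7,fy=7,interpolation=cv2.INTER_CUBIC)); top(t)
E
python3 sc.py s9
python3 - <<'E'
from fit import *
v=[.5875,.142,.0732]; t=read_camera('scene'); print(w2s(v,ray(t,(303,221.25),.056)))
E
```

```text
net std seat-frame [-49.5   3.2] 0.03 0.89
[-39.22833161   0.97485409]
```

>>> apply_moves([
  {"offset": [-3, 0, 0], "rotation": [0, 0, 0]},
  {"offset": [-3, 0, 0], "rotation": [0, 0, 0]},
  {"offset": [-3, 0, 0], "rotation": [0, 0, 0]},
  {"offset": [-3, 0, 0], "rotation": [0, 0, 0]},
])

```text
time: 15.78
tool_pos: [0.5198, 0.1377, 0.083]
tool_rot: [-3.141, -0.004, -3.067]
contact_force: [-0.4, -1.2, -0.2]
opening: 0.0002
```

```bash
python3 b.py -60 0.5 .083
```

```text
t 15.78 pos [0.5198 0.1377 0.083 ] rot [-3.1413 -0.0038 -3.0673] F [-0.35 -1.16 -0.17] open 0.0002
off mm [-7.8 -0.2 -0. ] rot [-0.0003 -0.0038  0.0011]
seat-frame tcp [-67.8   0.7] F seat [-0.4 -1.1]
```

>>> apply_moves([
  {"offset": [-3, 0, 0], "rotation": [0, 0, 0]},
  {"offset": [-3, 0, 0], "rotation": [0, 0, 0]},
])

```text
time: 15.95
tool_pos: [0.5258, 0.138, 0.0829]
tool_rot: [-3.141, -0.006, -3.067]
contact_force: [-4.6, -1.6, 2.2]
opening: 0.0003
```

```bash
python3 b.py -60 0.5 .083;python3 sc.py s10
```

```text
t 15.95 pos [0.5258 0.138  0.0829] rot [-3.141  -0.0058 -3.0672] F [-4.57 -1.59  2.17] open 0.0003
off mm [-1.8 -0.1 -0.1] rot [-0.0006 -0.0058  0.0012]
seat-frame tcp [-61.8   0.6] F seat [-4.7 -1.3]
net std seat-frame [-33.   0.] 0.036 0.69
```

View pics/s10c.png

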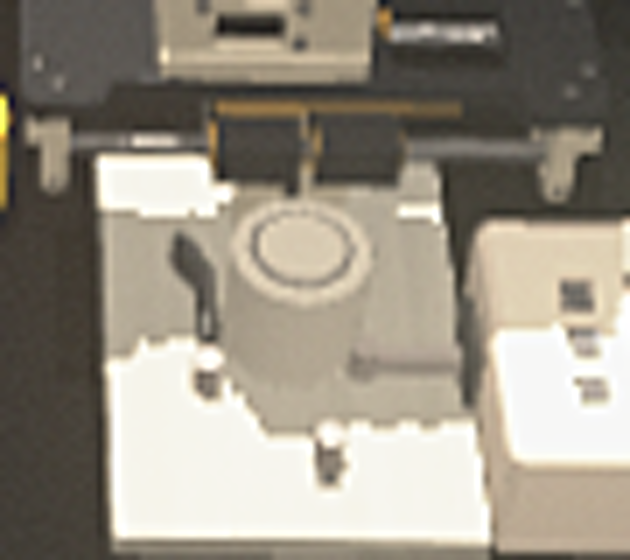

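>>> apply_moves([
  {"offset": [-2, 0, 0], "rotation": [0, -0.006, 0]},
  {"offset": [-2, 0, 0], "rotation": [0, 0, 0]},
  {"offset": [-2, 0, 0], "rotation": [0, 0, 0]},
])

```text
time: 16.3
tool_pos: [0.5313, 0.1383, 0.0826]
tool_rot: [-3.141, -0.001, -3.067]
contact_force: [-3.7, -1.5, 2.9]
opening: 0.0005
```

```bash
python3 b.py -50 0.5 .083
```

```text
t 16.3 pos [0.5313 0.1383 0.0826] rot [-3.1410e+00 -1.2000e-03 -3.0674e+00] F [-3.71 -1.51  2.93] open 0.0005
off mm [-6.4  0.  -0.4] rot [-0.0006 -0.0012  0.001 ]
seat-frame tcp [-56.4   0.5] F seat [-3.8 -1.2]
```

>>> apply_moves([
  {"offset": [-2, 0, 0], "rotation": [0, -0.002, 0]},
  {"offset": [-2, 0, 0], "rotation": [0, 0, 0]},
  {"offset": [-2, 0, 0], "rotation": [0, 0, 0]},
])

```text
time: 16.55
tool_pos: [0.5373, 0.1388, 0.0826]
tool_rot: [-3.141, -0.0, -3.067]
contact_force: [-3.3, -0.8, 2.4]
opening: 0.0005
```

```bash
python3 b.py -50 0.5 .083
```

```text
t 16.55 pos [0.5373 0.1388 0.0826] rot [-3.1410e+00 -2.0000e-04 -3.0673e+00] F [-3.35 -0.82  2.37] open 0.0005
off mm [-0.3 -0.  -0.4] rot [-0.0006 -0.0002  0.0011]
seat-frame tcp [-50.3   0.5] F seat [-3.4 -0.6]
```

>>> apply_moves([
  {"offset": [-2, 0, -0.2], "rotation": [0, 0, 0]},
  {"offset": [-2, 0, 0], "rotation": [0, 0, 0]},
  {"offset": [-2, 0, 0], "rotation": [0, 0, 0]},
])

```text
time: 16.8
tool_pos: [0.5442, 0.1394, 0.0826]
tool_rot: [-3.141, 0.0, -3.067]
contact_force: [-3.3, -0.2, 2.2]
opening: 0.0011
```

```bash
python3 b.py -40 0.5 .083; python3 sc.py s11
```

```text
t 16.8 pos [0.5442 0.1394 0.0826] rot [-3.1410e+00  4.0000e-04 -3.0673e+00] F [-3.31 -0.15  2.15] open 0.0011
off mm [-3.3 -0.1 -0.4] rot [-0.0006  0.0004  0.0011]
seat-frame tcp [-43.3   0.6] F seat [-3.3  0.1]
net std seat-frame [-13.9  -1.8] 0.035 0.64
```

View pics/s11c.png

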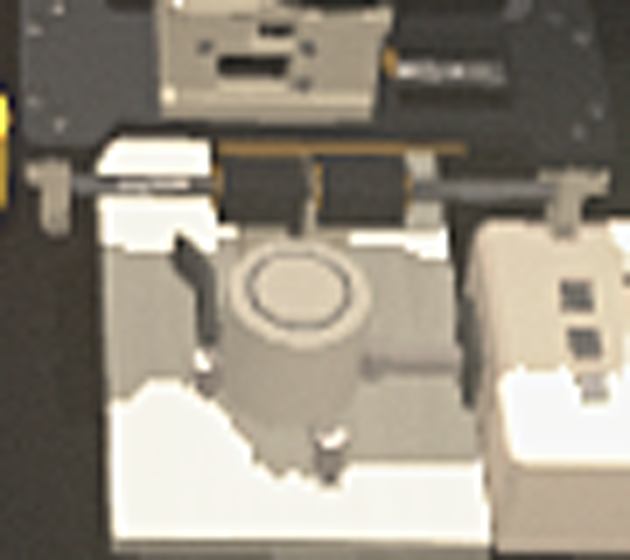

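>>> apply_moves([
  {"offset": [-1.2, 0, 0], "rotation": [0, 0, 0]},
  {"offset": [-1.2, 0, 0], "rotation": [0, 0, 0]},
  {"offset": [-1.2, 0, 0], "rotation": [0, 0, 0]},
])

```text
time: 17.15
tool_pos: [0.548, 0.1399, 0.0826]
tool_rot: [-3.141, 0.001, -3.067]
contact_force: [-2.3, -1.1, 1.5]
opening: 0.0004
```

>>> apply_moves([
  {"offset": [-1, 0, 0], "rotation": [0, 0, 0]},
  {"offset": [-1, 0, 0], "rotation": [0, 0, 0]},
])

```text
time: 17.32
tool_pos: [0.5506, 0.1402, 0.0826]
tool_rot: [-3.141, 0.001, -3.067]
contact_force: [-1.4, -0.3, -0.2]
opening: 0.0004
```

```bash
python3 b.py -37 0.5 .083
```

```text
t 17.32 pos [0.5506 0.1402 0.0826] rot [-3.1414e+00  1.4000e-03 -3.0672e+00] F [-1.4  -0.3  -0.15] open 0.0004
off mm [ 0.  -0.4 -0.4] rot [-0.0002  0.0014  0.0012]
seat-frame tcp [-37.    0.9] F seat [-1.4 -0.2]
```

>>> apply_moves([
  {"offset": [-0.4, 0, 0], "rotation": [0, 0, 0]},
  {"offset": [-0.4, 0, 0], "rotation": [0, 0, 0]},
])

```text
time: 17.48
tool_pos: [0.5521, 0.1402, 0.0826]
tool_rot: [-3.141, 0.003, -3.067]
contact_force: [-1.6, -0.9, -0.3]
opening: 0.0005
```

>>> apply_moves([
  {"offset": [-0.4, 0, 0], "rotation": [0, 0, 0]},
  {"offset": [-0.4, 0, 0], "rotation": [0, 0, 0]},
])

```text
time: 17.65
tool_pos: [0.5534, 0.1402, 0.0826]
tool_rot: [-3.141, 0.004, -3.067]
contact_force: [-0.2, -1.0, -0.5]
opening: 0.0006
```

>>> apply_moves([
  {"offset": [-0.25, 0, 0], "rotation": [0, 0.003, 0]},
  {"offset": [-0.25, 0, 0], "rotation": [0, 0, 0]},
])

```text
time: 17.82
tool_pos: [0.5543, 0.1402, 0.0827]
tool_rot: [-3.141, 0.001, -3.067]
contact_force: [-0.7, 0.0, -0.1]
opening: 0.0003
```

```bash
python3 b.py -37 0.5 .083; python3 sc.py s12
```

```text
t 17.82 pos [0.5543 0.1402 0.0827] rot [-3.1413e+00  1.3000e-03 -3.0674e+00] F [-0.69  0.02 -0.08] open 0.0003
off mm [ 3.7 -0.2 -0.3] rot [-0.0003  0.0013  0.001 ]
seat-frame tcp [-33.3   0.7] F seat [-0.7  0.1]
net std seat-frame [-3.8  0.3] 0.032 0.64
```

View pics/s12c.png

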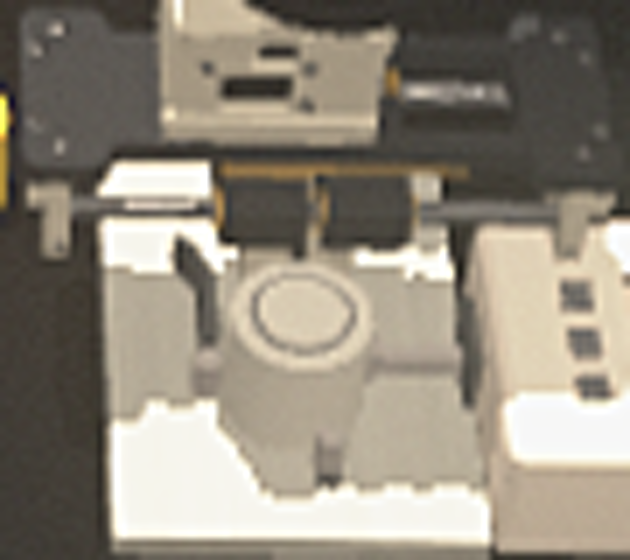

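>>> apply_moves([
  {"offset": [-0.25, 0, 0], "rotation": [0, 0.001, 0]},
  {"offset": [-0.25, 0, 0], "rotation": [0, 0, 0]},
])

```text
time: 18.08
tool_pos: [0.555, 0.1403, 0.0828]
tool_rot: [-3.141, 0.001, -3.067]
contact_force: [-0.9, -0.3, -0.3]
opening: 0.0003
```

>>> apply_moves([
  {"offset": [-0.25, 0, 0], "rotation": [0, 0.001, 0]},
  {"offset": [-0.25, 0, 0], "rotation": [0, 0, 0]},
])

```text
time: 18.25
tool_pos: [0.5551, 0.1402, 0.0828]
tool_rot: [-3.141, -0.001, -3.067]
contact_force: [-1.1, -1.0, 0.9]
opening: 0.0003
```

>>> apply_moves([
  {"offset": [-0.3, 0, 0], "rotation": [0, 0.001, 0]},
  {"offset": [-0.3, 0, 0], "rotation": [0, 0, 0]},
])

```text
time: 18.42
tool_pos: [0.5553, 0.1403, 0.0828]
tool_rot: [-3.141, -0.003, -3.067]
contact_force: [-2.3, -0.2, 1.4]
opening: 0.0009
```

>>> apply_moves([
  {"offset": [-0.4, 0, 0], "rotation": [0, -0.002, 0]},
  {"offset": [-0.4, 0, 0], "rotation": [0, 0, 0]},
])

```text
time: 18.58
tool_pos: [0.5553, 0.1403, 0.0828]
tool_rot: [-3.141, -0.003, -3.067]
contact_force: [-4.1, -1.3, 2.4]
opening: 0.0007
```

>>> apply_moves([
  {"offset": [-0.4, 0, 0], "rotation": [0, 0, 0]},
  {"offset": [-0.4, 0, 0], "rotation": [0, 0, 0]},
])

```text
time: 18.75
tool_pos: [0.5554, 0.1402, 0.0828]
tool_rot: [-3.141, -0.005, -3.067]
contact_force: [-4.3, -1.7, 3.0]
opening: 0.0003
```

>>> apply_moves([
  {"offset": [-0.6, 0, 0], "rotation": [0, 0, 0]},
  {"offset": [-0.6, 0, 0], "rotation": [0, 0, 0]},
])

```text
time: 18.92
tool_pos: [0.5556, 0.1402, 0.0828]
tool_rot: [-3.141, -0.008, -3.067]
contact_force: [-4.9, -1.5, 3.7]
opening: 0.0007
```

```bash
python3 b.py -37 0.5 .083; python3 sc.py s13
```

```text
t 18.92 pos [0.5556 0.1402 0.0828] rot [-3.1407 -0.0078 -3.067 ] F [-4.9  -1.51  3.65] open 0.0007
off mm [ 5.1 -0.1 -0.2] rot [-0.0009 -0.0078  0.0014]
seat-frame tcp [-31.9   0.6] F seat [-5.  -1.2]
net std seat-frame [-2.5 -1.6] 0.031 0.74
```

View pics/s13c.png

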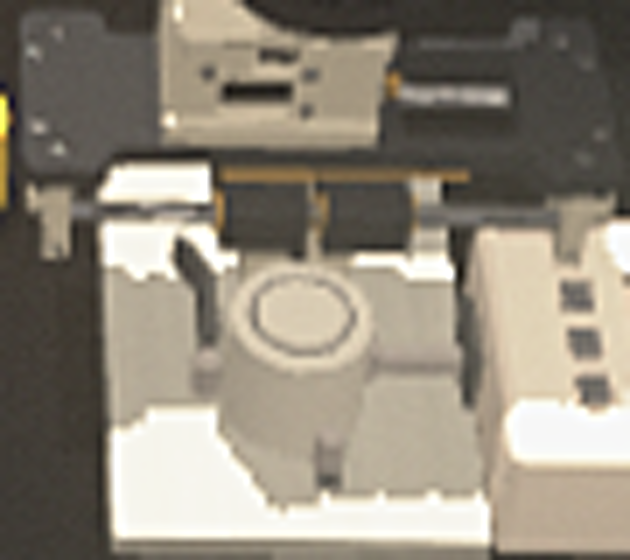

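>>> apply_moves([
  {"offset": [-0.6, 0, 0], "rotation": [0, -0.003, 0]},
  {"offset": [-0.6, 0, 0], "rotation": [0, -0.003, 0]},
])

```text
time: 19.18
tool_pos: [0.5555, 0.1402, 0.0828]
tool_rot: [-3.141, -0.005, -3.067]
contact_force: [-6.4, -1.4, 4.4]
opening: 0.0003
```

Firm, stiff contact at 6.5 N with no further travel. Now retreating straight back.

>>> apply_moves([
  {"offset": [1, 0, 0], "rotation": [0, 0, 0]},
  {"offset": [3, 0, 0], "rotation": [0, 0, 0]},
  {"offset": [8, 0, 0], "rotation": [0, 0, 0]},
  {"offset": [12, 0, 0], "rotation": [0, 0, 0]},
  {"offset": [12, 0, -10], "rotation": [0, 0, 0]},
  {"offset": [0, 0, -30], "rotation": [0, 0, 0]},
  {"offset": [0, 0, -30], "rotation": [0, 0, 0]},
  {"offset": [-20, 0, -30], "rotation": [0, 0, 0]},
  {"offset": [-30, 0, -30], "rotation": [0, 0, 0]},
  {"offset": [-30, 0, 0], "rotation": [0, 0, 0]},
  {"offset": [-30, 0, 0], "rotation": [0, 0, 0]},
  {"offset": [0, 0, 0], "rotation": [0, 0, 0]},
])

```text
time: 20.18
tool_pos: [0.6294, 0.1467, 0.2194]
tool_rot: [3.141, 0.006, -3.066]
contact_force: [-1.4, -0.7, -0.0]
opening: 0.0005
```

```bash
python3 b.py 60 0 .2; python3 sc.py s14
python3 - <<'E'
from fit import *
read_camera('top')
s,p,q=wrist(); save(p,'w14.png')
E
```

```text
t 20.18 pos [0.6294 0.1467 0.2194] rot [ 3.1413  0.0059 -3.0663] F [-1.44 -0.7  -0.02] open 0.0005
off mm [-17.8  -1.7  19.5] rot [0.0003 0.0059 0.002 ]
seat-frame tcp [42.1  1.6] F seat [-1.5 -0.6]
net std seat-frame [-2.8 -0.8] 0.032 0.56
```

View pics/w14.png

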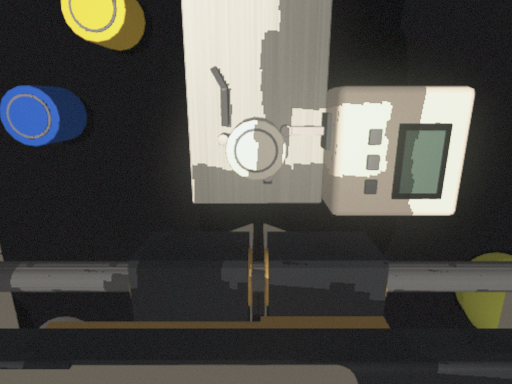

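View pics/s14c.png

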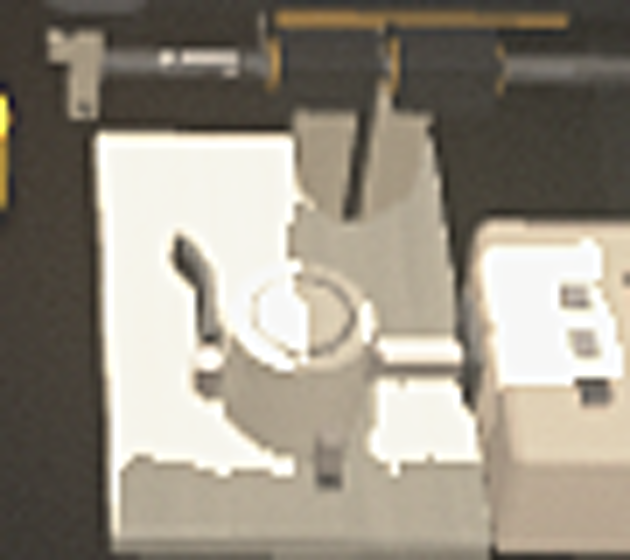

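Run:
```python
import cv2
a=cv2.imread('pics/w14.png')[55:215,175:345]; cv2.imwrite('pics/c14.png',cv2.resize(a,None,fx=4.5,fy=4.5,interpolation=cv2.INTER_CUBIC)[:600])
a=cv2.imread('pics/w14.png')[115:195,205:305]; cv2.imwrite('pics/d14.png',cv2.resize(a,None,fx=7,fy=7,interpolation=cv2.INTER_CUBIC)[:600])
```

```text
(no output)
```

View pics/d14.png

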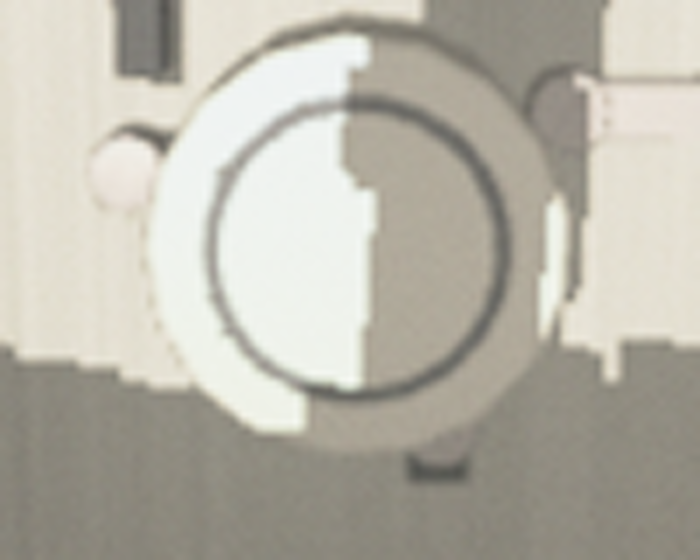

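Run:
```python
from fit import *
s,p,q=wrist(); save(p,'w15.png'); print(s['tool_pos'],s['tool_rot'])
P={'std':((256.1,149.3),.056),'post':((222.9,139.3),.028),'fing':((285.7,130.7),.027),'pin':((267.6,176.4),.028)}
obs=[((-2.5,-28.9,16),(222.9,139.3)),((60,-62,0),(193.5,203.5)),((60,62,0),(322,203.5))]
v,r=fit(q,obs); print(np.round(v,4),np.round(r,1))
W={k:w2s(v,ray(q,*a)) for k,a in P.items()}
for k in W: print(k,np.round(W[k],1),'dist',round(np.hypot(*(W[k]-W['std'])),1))
print(w2s([.5875,.142,.0732],ray(q,*P['std'])))
d=cv2.absdiff(cv2.imread('pics/w14.png'),cv2.imread('pics/w15.png'));print(d[115:195,205:305].mean(),d[115:195,205:305].max())
```

```text
[0.62375859 0.14670925 0.21757147] [ 3.14150553 -0.00337256 -3.06554031]
[0.587  0.1424 0.0795] [[ 0.5  0.3]
 [-0.9  0.1]
 [ 0.4 -0.4]]
std [ 1.9 -0.7] dist 0.0
post [ -2.8 -29.3] dist 29.0
fing [-9.8 24.4] dist 27.7
pin [30.   9.1] dist 29.8
[ 1.38871229 -0.27593041]
3.9887916666666667 89
```

Run:
```python
from fit import *
s,p,q=wrist(); save(p,'w16.png'); print(s['tool_pos'],s['tool_rot'],np.abs(s['qvel']).max())
np.save('q16.npy',{'R':q['R'],'t':q['t'],'camera_matrix':q['camera_matrix']},allow_pickle=True)
a=cv2.imread('pics/w16.png')[110:200,200:310]; cv2.imwrite('pics/d16.png',cv2.resize(a,None,fx=6.5,fy=6.5,interpolation=cv2.INTER_CUBIC)[:600])
```

```text
[0.62365728 0.1467338  0.21770339] [ 3.14150199 -0.00336584 -3.06550673] 0.004248193803585565
```

View pics/d16.png

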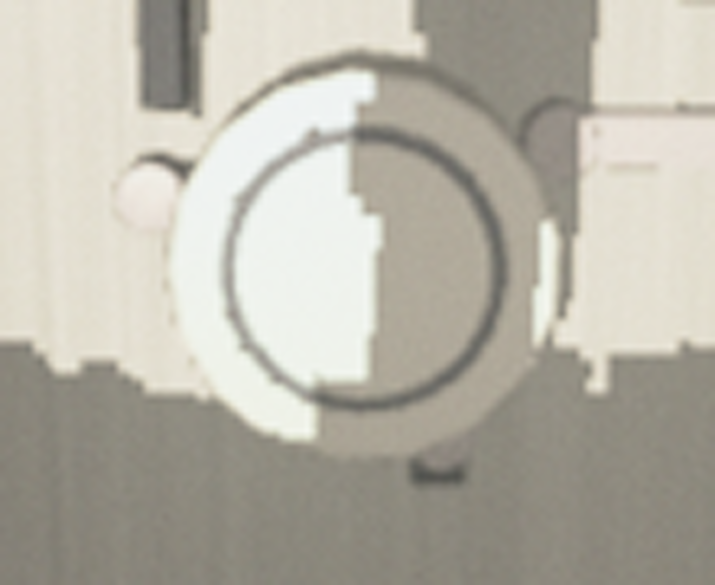

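Run:
```python
from fit import *
q=np.load('q16.npy',allow_pickle=True).item()
P={'std':((256.3,150.3),.056),'post':((222.8,140),.028),'fing':((285.1,130.3),.027),'pin':((267.7,176.2),.028)}
W={k:w2s([.587,.1424,.0735],ray(q,*a)) for k,a in P.items()}
for k in W: print(k,np.round(W[k],1),'dist',round(np.hypot(*(W[k]-W['std'])),1))
```

```text
std [ 2.6 -0.5] dist 0.0
post [ -2.1 -29.4] dist 29.3
fing [-10.3  23.9] dist 27.6
pin [29.7  9.4] dist 28.9
```

```bash
python3 -c "
from h import *
print(observe()['time']); print(hand_in())"
```

```text
20.4833
the job is handed in; nothing more can be done
None
```

I seated the wide white standard in the meter's nest and handed the job in at 20.5 s; no verdict came back.

**What I did:**
- I gripped the standard on the bench and stood it on the open front of the deck, about 75 mm before the seat.
- With the gripper closed, I pushed it from behind along the fence and past the sprung finger, against up to about 5 N.
- I felt it home against the pin: the travel stopped while the push rose to about 6.5 N. I then drew straight back and lifted clear.

**Last checks:** the standard is upright and free of the gripper, about 2 mm beyond the seat point, so the pin is set about 2 mm far. Measured in the wrist picture, its axis lies 29.3 mm from the post and 28.9 mm from the pin, where touching means 29.0 mm.

**What disagreed or could not be checked:**
- **Finger:** its distance read 27.6 mm instead of 29.0 mm. Its nose is partly hidden behind the standard, so I put this down to the picture.
- **Position:** the scene-camera network put the standard about 3 mm short of the seat, while the wrist picture put it about 2 mm past. I trusted the wrist picture and the felt stop.
- **Placing it on the deck:** the wrist force briefly read 16 N vertically as I set it down. That was on the deck only, not the post or pin.
- **Contact forces:** the forces on post, pin and finger after release could not be measured directly.

The gripper never touched the other standards or the glassware.

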